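# Balance the reflex hammer on its stand

### The arm

A 6-joint arm with a two-finger parallel gripper is mounted at the origin on a cart in front of the work surface, level with it; the furniture and walls round the work are solid. World frame = base frame: x ahead of the robot, y to its left, z up, the work surface at z = 0. Lengths are in mm, angles in rad, forces in N, time in s.
With the tool pointing down it reaches from about 375 to 925 mm from the base axis. Payload 5.7 kg.
Tool frame: the origin (TCP) lies on the centre line of the jaws, within the pads' length; the fingertips stand 19 mm ahead of it and the grasp point (between the pads) is the TCP; z points along the fingers, y is the line along which they close (so a half turn about z gives the same grasp; the last joint's range is limited). The gripper opens to 88 mm and grips with 3 to 60 N. Pads are 20 mm wide; open, the fingers measure 115 mm over their backs; the gripper's body (75 mm by 178 mm) begins 61 mm behind the grasp point.
Start: joints at [-1.426, 0.359, 1.51, -0, 1.272, -0.115], TCP at [154.118, -579.834, 204.923] pointing down, gripper open.
Joint ranges: [-2.97, 2.97], [-1.01, 2.36], [0.21, 2.38], [-0.96, 4.11], [0.2, 2.71], [-2.98, 2.98]. Speed limits (rad/s): [2.39, 2.39, 3.14, 3.14, 3.14, 3.14].

### API

Orientations are given as a unit quaternion [x, y, z, w].
In Python, from plant import observe, eyes, sign_off gives the robot as it stands. The module is installed in compiled form; this text tells all that it offers.
- The arm moves only by the shell command python3 -m handwheel 'ROWS' [OPENING] [FORCE]. ROWS is JSON, a list of rows, each a list of 6 numbers: the shift along the world's x, y, z in mm, then the turn, a rotation vector about the world's x, y, z in degrees. In form: [[tx, ty, tz, rx, ry, rz], ...]. A call has 1 to 12 rows; each row is the pose to reach, as a shift and turn from the pose commanded when the call began; what a row does not reach only later rows make up. A row lasts 1/10 s, in which the tool goes at most 50 mm and 8.59 degrees, less where a joint would pass 70% of its speed; a pose out of reach is approached as far as the arm can. A call with a gripper value outside its range is refused whole. OPENING is the closure, from -1 (fully open) to 1 (shut), set as the call begins (- or left out, the last holds). The fingers move at their own pace and stop on an object; FORCE is the grip in N (left out, the last holds). Time passes only in rows, so rows that repeat a pose let the fingers close. It gives the time, the measured TCP pose, the force, the opening and the grip force at its end, in the units of the state.
- observe(): the state, without advancing time (a new reading comes with each control period).
- eyes.capture(name): name is "side" or "top"; returns (picture, depth): 480x640x3 uint8, blue, green, red; 480x640 float32, mm along the optical axis (not along the pixel's ray), 0 where there is no reading.
- eyes.calibration(name): a dict with "camera_matrix" (3x3 intrinsics, pixels), "distortion" ([k1, k2, p1, p2, k3] as OpenCV has them; the pictures are not rectified), "rvec" (rotation vector, rad) and "tvec" (3), from world to camera coordinates, as OpenCV has them. Camera axes: x right, y down, z forward; pixel columns grow to the right and rows downward; lengths in mm; the calibration is good to about 2 mm. A picture is of the moment at which its call begins. calibration takes no time and is no camera call.
- sign_off(): hands the job in; it is judged then, once.
Trained networks look in the newest picture that a camera, given by its name, has taken for a name from the list of things; names that differ only in an ending like _2 or _b are one class to them, and where a whole thing is asked for, a point or a joint stands for the part that bears it (a point fixed in the world has none). Each returns a list of dicts, best first, with "conf" (0 to 1); they miss things now and then, are a little off and sometimes report something else, mostly with a low value. They report only what shows in the picture. A call takes as long as a camera call.
- eyes.boxes_of(name, camera): "at" ([column, row] in pixels, amid what is visible of it).
The state is a dict: "t": time; "qpos": joint angles; "dq": joint speeds; "joint_efforts": joint torques, N m; "ee_pos": TCP position; "orientation": TCP orientation; "force": force on the tool from outside, world axes, zero at the start; "ft_torque": the same for the moment, N m; "gripper_width": finger opening in mm; "gripper_force": force on a finger pad.
Only numpy, scipy, OpenCV 4.12 (cv2) and the standard library are available. Lean on these libraries where they do the work, as an engineer would, in place of code of your own. Each camera call takes 0.05 s, during which the arm holds its last target. There are 200 camera calls.

### The job

Pick up the reflex hammer with the T-shaped (crosswise barrel) head by the point of its shaft where it balances, lift it level and clear of the table, and lay the shaft into both forks of the small metal stand, so that it rests there balanced and level. Do not let it tip on the way, and leave the other hammer, the one with the round disc head, where it lies.

Things in the scene. Friction and masses are not known exactly. Their poses are not given: they have to be found in the camera images.
- hammer_tee: Hammer to put away: 260 mm long, 0.11 to 0.21 kg, lying flat. Steel shaft 9 mm square along x (head at +x), centre line 11 mm above table; grip sleeve 16 mm wide at x -120 to -30 mm, end cap diameter 22 at the tail. Heavy head: barrel along y, diameter 22, 64 long, centre at x +119. Light handle, so it balances on bare shaft 50 mm from mid-length towards the head. Origin: mid-length, on the underside; z up.
- tee_balance (a point): Balance point (centre of mass) of the T-headed hammer: on the centre line of the bare shaft, 11 mm above the underside, 50 mm from mid-length towards the head, 69 mm from the barrel's centre. Unmarked. Axes as the hammer's (x to the head).
- hammer_disc: The other reflex hammer, to be left alone: same shaft and grip, 260 mm long, but its head is a flat round disc, diameter 50 mm, 22 mm high, centre 106 mm ahead (+x) of the origin. Origin: mid-length, on the underside.
- stand: Fixed stand: dark base 100 x 84 x 12 mm, two fork plates (5 thick, 50 wide) at x +-32.5 mm, 60 mm free between them for fingers. Notches in line along x: floor 16 wide, 52 above the table, flaring to 45 wide at the tips, 79 above it. A shaft lies in both along x, either way round, centre line then 56.5 above the table; level only if it balances between the forks. Origin: centre of the underside, z up.

How it is judged (in metres and radians):
On the way:
1. the T-headed hammer is held at its balance point (within 25 mm along the table), lifted at least 60 mm, level within 10 degrees (height (world z) of hammer_tee above 0.06 m and horizontal distance between the grasp point and tee_balance below 0.025 m and contact force between the fingers and hammer_tee above 0.5 N and angle between hammer_tee's own x axis and vertical between 1.396 and 1.746 rad), for 0.3 s.
At the end, for the whole second after the job is handed in: The T-headed hammer lies at rest in both forks of the stand, level within 10 degrees, along the stand within 10 degrees, its balance point within 36 mm of the stand's middle; the disc-headed hammer is within 30 mm of where it lay (horizontal distance between tee_balance and stand below 0.036 m and z of hammer_tee in the frame of stand between 0.038 and 0.056 m and angle between the x axis of hammer_tee and the x axis of stand, either way round below 0.175 rad and contact force between hammer_tee and stand above 0.3 N and linear speed of hammer_tee below 0.02 m/s and angular speed of hammer_tee below 0.1 rad/s and distance of hammer_disc from where it was at the start of the episode below 0.03 m and angle between hammer_tee's own x axis and vertical between 1.396 and 1.746 rad); the robot touches nothing.
It fails at once if the T-headed hammer tips more than 25 degrees from level (not (angle between hammer_tee's own x axis and vertical between 1.135 and 2.007 rad)).
It fails at once if the disc-headed hammer is moved more than 30 mm (distance of hammer_disc from where it was at the start of the episode above 0.03 m).
It also fails if it takes over 48 s, if anything falls off the work surface, if the arm or the gripper's body presses on something with over 40 N, if the wrist force passes 120 N, or if a joint passes its speed limit or range.

## Working session

There is one attempt and no reset: what is moved stays moved. The work goes in short steps, Python scripts to look and compute and a shell command to move; the robot and the scene stay as the last step left them, time stands still between calls to the robot, and variables do not carry over. Pictures are saved under pics/ and viewed, at most 10 in all, crops included, and the job is handed in when it is done.

```bash
mkdir -p pics
cat > h.py <<'E'
import numpy as np, cv2
from plant import observe, eyes, sign_off
def cal(n):
    c=eyes.calibration(n); K=np.array(c["camera_matrix"],float); D=np.array(c["distortion"],float)
    R=cv2.Rodrigues(np.array(c["rvec"],float))[0]; t=np.array(c["tvec"],float).ravel(); return K,D,R,t
def ray(n,uv):
    K,D,R,t=cal(n); p=cv2.undistortPoints(np.array(uv,float).reshape(-1,1,2),K,D).reshape(-1,2)
    return np.c_[p,np.ones(len(p))],R,t
def at_depth(n,uv,d):
    p,R,t=ray(n,uv); return (p*np.array(d).reshape(-1,1)-t)@R
def at_z(n,uv,z):
    p,R,t=ray(n,uv); d=p@R; o=-t@R; return o+d*((z-o[2])/d[:,2])[:,None]
def cloud(n,depth):
    v,u=np.nonzero(depth>0); return at_depth(n,np.c_[u,v],depth[v,u]),u,v
E
python3 - <<'E'
from h import *
for n in("top","side"):
    im,d=eyes.capture(n); cv2.imwrite(f"pics/{n}0.png",im); np.savez(f"{n}0.npz",im=im,d=d)
    K,D,R,t=cal(n); print(n,"cam at",(-t@R).round())
    for o in("hammer_tee","hammer_disc","stand"):
        for b in eyes.boxes_of(o,n)[:3]:
            u,v=np.int32(b["at"]); print(o,b,at_depth(n,[[u,v]],[d[v,u]]).round())
print(observe())
E
```

```text
top cam at [ 368.   -3. 1075.]
hammer_tee {'at': [166.8, 219.7], 'conf': 0.93} [[529. 249.  -0.]]
hammer_disc {'at': [447.0, 239.8], 'conf': 0.74} [[ 491. -271.   14.]]
stand {'at': [286.5, 226.8], 'conf': 0.74} [[515.  25.  12.]]
side cam at [ 367. -842.  829.]
hammer_tee {'at': [321.2, 176.2], 'conf': 0.65} [[524. 239.  17.]]
hammer_disc {'at': [338.4, 360.9], 'conf': 0.84} [[ 486. -270.   12.]]
stand {'at': [329.4, 243.5], 'conf': 0.91} [[511.  15.  15.]]
{'t': 0.4, 'qpos': array([-1.42607418e+00,  3.58904862e-01,  1.51054816e+00, -1.45767937e-05,
        1.27248115e+00, -1.15075877e-01]), 'dq': array([ 0.00061055, -0.00262225, -0.00118571, -0.00011302,  0.00125311,
       -0.00300107]), 'joint_efforts': array([-2.57291222e-04, -5.14790297e+01, -2.70721883e+01,  6.76330389e-02,
        2.83212756e-02, -6.44581928e-05]), 'ee_pos': array([ 154.11404264, -579.73898575,  204.80378346]), 'orientation': array([ 9.91574688e-01,  1.29536127e-01, -9.49641929e-06, -1.70634920e-04]), 'force': array([0.2611714 , 0.01836474, 0.06699085]), 'ft_torque': array([ 0.04458525, -0.04491079,  0.00316501]), 'gripper_force': 0.0, 'gripper_width': 87.91476992222422}
```

View pics/top0.png

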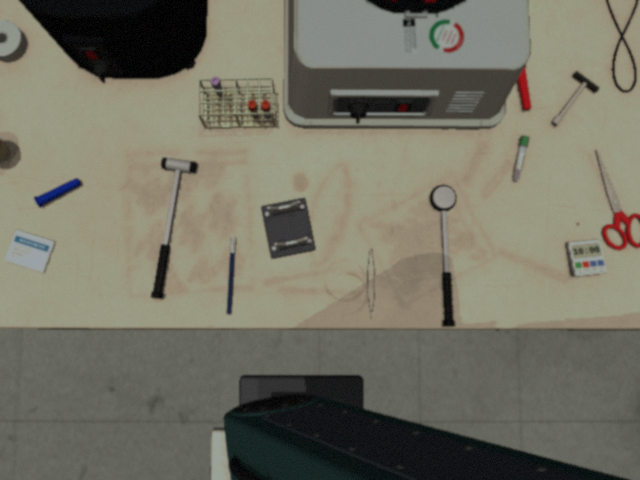

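View pics/side0.png

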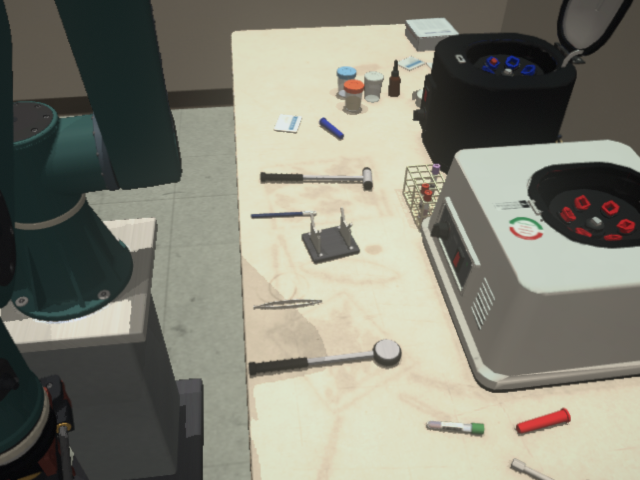

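The top view shows the tee hammer with its head at about (179,165) and tail at (158,296). The stand is centred near (288,228), with forks at about (285,207) and (292,244). The disc hammer lies at about (445,255), well off to the right. The side view agrees with this.

Run:
```python
from h import *
f=np.load("top0.npz"); P,u,v=cloud("top",f["d"])
m=(u>145)&(u<205)&(v>150)&(v<303)&(P[:,2]>6)&(P[:,2]<40); Q=P[m]
print("tee n",m.sum(),"z",np.percentile(Q[:,2],[5,50,95]).round(1))
q=np.array([at_z("top",[[179.5,165.5]],15)[0],at_z("top",[[158,296]],11)[0]]);print("clicked head/tail",q.round(1),np.linalg.norm(q[0]-q[1]))
g=cv2.cvtColor(f["im"],cv2.COLOR_BGR2HSV)
c,(w,h),a=cv2.minAreaRect(Q[:,:2].astype(np.float32));print("tee rect",c,w,h,a,"\n",cv2.boxPoints((c,(w,h),a)).round(1))
s=Q[(u[m]>160)&(v[m]>180)&(v[m]<290)]
l=cv2.fitLine(s[:,:2].astype(np.float32),cv2.DIST_HUBER,0,.01,.01).ravel();print("shaft line",l,np.degrees(np.arctan2(l[1],l[0])))
m=(u>250)&(u<325)&(v>190)&(v<268)&(P[:,2]>7); Q=P[m]
b=Q[Q[:,2]<18]; r=cv2.minAreaRect(Q[:,:2].astype(np.float32)[Q[:,2]<18]);print("stand base",r,np.median(b[:,2]))
T=Q[Q[:,2]>35]; print("forks n",len(T),T[:,2].max())
_,lab,cen=cv2.kmeans(T[:,:2].astype(np.float32),2,None,(3,50,.1),5,cv2.KMEANS_PP_CENTERS);print(cen)
# rect from pixels: dark base
mk=(cv2.inRange(f["im"],(0,0,0),(110,110,110)));mk[:, :250]=0;mk[:,325:]=0;mk[:190]=0;mk[268:]=0
vv,uu=np.nonzero(mk);r=cv2.minAreaRect(at_z("top",np.c_[uu,vv],12)[:,:2].astype(np.float32));print("base by colour",r)
big=cv2.resize(f["im"][140:310,140:330],None,fx=3.1,fy=3.1,interpolation=cv2.INTER_CUBIC);cv2.imwrite("pics/crop.png",big)
```

```text
tee n 1365 z [10.6 16.3 22. ]
clicked head/tail [[626.6 223.3  15. ]
 [385.9 256.2  11. ]] 242.98171012770456
tee rect (514.510009765625, 230.6829833984375) 260.701416015625 93.71014404296875 4.608216762542725 
 [[380.8 266.9]
 [388.3 173.5]
 [648.2 194.5]
 [640.7 287.9]]
shaft line [ 9.9481827e-01 -1.0166898e-01  4.9938031e+02  2.4101033e+02] -5.835286
stand base ((510.2388916015625, 31.670814514160156), (100.3877182006836, 109.00153350830078), 11.828192710876465) 12.193086706464506
forks n 291 77.6252988218802
[[479.71326   14.877169]
 [542.96936   28.365149]]
base by colour ((511.69671630859375, 21.78268814086914), (101.06379699707031, 84.55965423583984), 11.318184852600098)
```

View pics/crop.png

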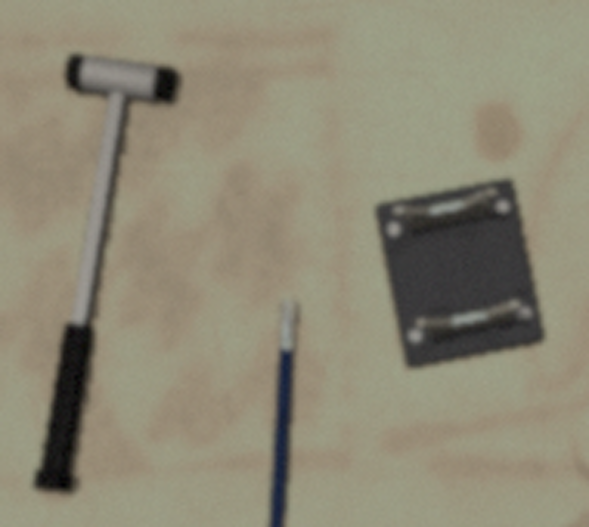

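The measurements agree with each other and with the given sizes:

| Thing | Position (mm) | Angle of x axis |
|---|---|---|
| Tee balance point | (558, 233) | -7.8° |
| Stand | (511.5, 21.7) | 11.5° |

I'm moving to the hammer in two legs, bowing outward to stay clear of the inner reach limit.

```bash
python3 -m handwheel '[[346,300,0,0,0,-22.7],[346,300,0,0,0,-22.7],[346,300,0,0,0,-22.7],[346,300,0,0,0,-22.7],[346,300,0,0,0,-22.7],[346,300,0,0,0,-22.7],[346,300,0,0,0,-22.7],[346,300,0,0,0,-22.7],[346,300,0,0,0,-22.7],[404,813,0,0,0,-22.7],[404,813,0,0,0,-22.7],[404,813,0,0,0,-22.7]]' -1 40
```

```text
t: 1.6
ee_pos: [511.2, -136.1, 204.9]
orientation: [0.998, -0.068, 0.0, -0.0]
force: [-0.2, -1.0, 0.2]
gripper_width: 88.1
gripper_force: 0.0
```

```bash
python3 -m handwheel '[[46,369,-60,0,0,0],[46,369,-60,0,0,0],[46,369,-60,0,0,0],[46,369,-60,0,0,0],[46,369,-60,0,0,0],[46,369,-60,0,0,0],[46,369,-60,0,0,0],[46,369,-60,0,0,0],[46,369,-60,0,0,0],[46,369,-60,0,0,0]]'
python3 - <<'E'
from h import *
im,d=eyes.capture("top"); cv2.imwrite("pics/top1.png",im[120:320,120:330].repeat(3,0).repeat(3,1)[:600])
im,d=eyes.capture("side"); cv2.imwrite("pics/side1.png",im)
print(observe()["ee_pos"].round(1))
E
```

```text
t: 2.6
ee_pos: [556.6, 231.0, 144.7]
orientation: [0.998, -0.067, -0.0, 0.0]
force: [0.0, -0.7, 0.4]
gripper_width: 87.6
gripper_force: 0.0
[556.9 229.7 145.1]
```

View pics/side1.png

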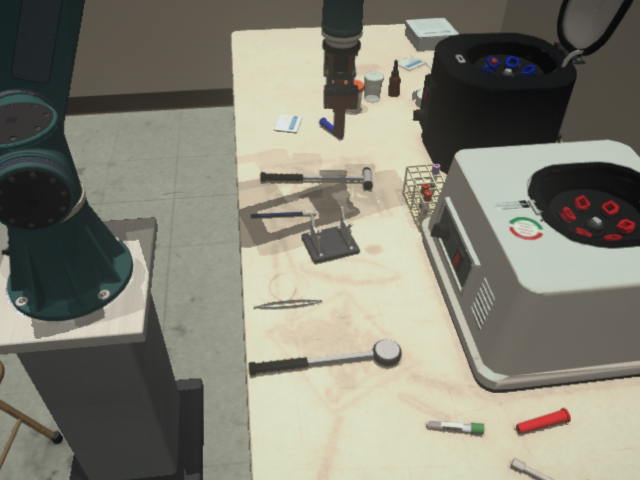

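The side view shows the gripper above the hammer, with fingertips near (340,135). The hammer's head is at (368,179) and its tail at (262,178). I'll check the head position from this view, then descend.

```bash
python3 - <<'E'
from h import *
q=at_z("side",[[367.5,178.5],[262,177.5]],11); e=(q[0]-q[1]); e/=np.linalg.norm(e); print(q.round(1),"balance",(q[0]-69*e).round(1),np.degrees(np.arctan2(e[1],e[0])))
E
python3 -m handwheel '[[1,3,-45,0,0,0],[1,3,-85,0,0,0],[1,3,-105,0,0,0],[1,3,-118,0,0,0],[1,3,-123,0,0,0],[1,3,-123,0,0,0]]'
```

```text
[[632.  226.2  11. ]
 [388.7 257.3  11. ]] balance [563.6 234.9  11. ] -7.298608892109241
t: 3.3
ee_pos: [558.3, 233.3, 22.2]
orientation: [0.998, -0.069, 0.0, -0.0]
force: [0.9, -0.0, 0.8]
gripper_width: 88.0
gripper_force: 0.0
```

```bash
python3 -m handwheel '[[2,0,0,0,0,0],[2,0,0,0,0,0],[2,0,0,0,0,0],[2,0,0,0,0,0],[2,0,0,0,0,0],[2,0,0,0,0,0],[2,0,0,0,0,0],[2,0,0,0,0,0],[2,0,0,0,0,0],[2,0,0,0,0,0]]' 1 40
```

```text
t: 4.3
ee_pos: [559.9, 233.9, 21.9]
orientation: [0.998, -0.068, -0.0, -0.0]
force: [-0.6, -0.6, 0.0]
gripper_width: 11.1
gripper_force: 0.0
```

Still closing, so I'll wait a little and then lift a few mm as a test.

```bash
python3 -m handwheel '[[0,0,0,0,0,0],[0,0,0,0,0,0],[0,0,0,0,0,0],[0,0,0,0,0,0],[0,0,0,0,0,0]]' && python3 -m handwheel '[[0,0,3,0,0,0],[0,0,8,0,0,0],[0,0,15,0,0,0],[0,0,15,0,0,0],[0,0,15,0,0,0]]'; python3 -c "
from h import *
o=observe();print(o['force'],o['ft_torque'])"
```

```text
t: 4.8
ee_pos: [559.9, 234.0, 21.9]
orientation: [0.998, -0.068, 0.0, -0.0]
force: [-0.2, -0.5, -0.6]
gripper_width: 0.5
gripper_force: 0.0
t: 5.3
ee_pos: [560.3, 234.1, 37.4]
orientation: [0.998, -0.068, 0.0, -0.0]
force: [-0.2, 0.3, 0.1]
gripper_width: 0.5
gripper_force: 0.0
[-0.22377966  0.28750037  0.05403515] [0.00727372 0.0019686  0.01666755]
```

The fingers closed on nothing. I'll look before anything else.

Run:
```python
from h import *
im,d=eyes.capture("side"); a=im[110:260,230:430]; im2,d2=eyes.capture("top"); b=im2[140:310,130:330]
np.savez("2.npz",s=im,sd=d,t=im2,td=d2)
a=cv2.resize(a,(400,300),interpolation=cv2.INTER_CUBIC);b=cv2.resize(b,(400,340),interpolation=cv2.INTER_CUBIC)
c=np.zeros((340,800,3),np.uint8);c[:300,:400]=a;c[:,400:]=b;cv2.imwrite("pics/c2.png",c)
```

```text
(no output)
```

View pics/c2.png

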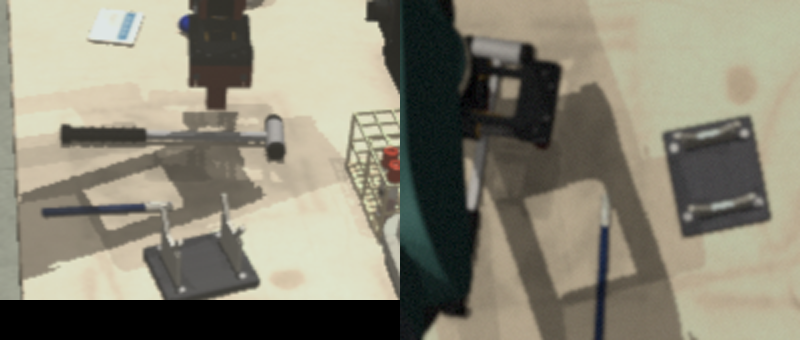

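Run:
```python
from h import *
f=np.load("2.npz"); c=eyes.calibration("side"); pr=lambda n,p:cv2.projectPoints(np.array(p,float),*(np.array(eyes.calibration(n)[k],float) for k in("rvec","tvec","camera_matrix","distortion")))[0].reshape(-1,2).round(1)
print("side tip,shaft exp",pr("side",[[560,234,18.4],[560,234,11],[560,234,37]]).tolist(), "top",pr("top",[[560,234,18.4],[560,234,11]]).tolist())
for u,v in((337,150),(337,155),(337,160),(337,163),(330,177),(330,178),(330,179),(345,178),(368,176)): print(u,v,at_depth("side",[[u,v]],[f["sd"][v,u]]).round(1), f["s"][v,u])
d=np.load("top0.npz")["d"]
for u,v in((178,176),(177,180),(176,185),(175,190),(174,195),(180,165),(174,165),(185,166)): print(u,v,d[v,u],at_depth("top",[[u,v]],[d[v,u]]).round(1))
for b in eyes.boxes_of("hammer_tee","side")[:2]: print(b)
```

```text
side tip,shaft exp [[336.5, 176.0], [336.4, 178.5], [336.8, 169.4]] top [[172.2, 200.6], [173.1, 201.3]]
337 150 [[544.2 153.3 145.7]] [47 54 68]
337 155 [[557.  222.7  84.8]] [47 53 67]
337 160 [[557.3 221.5  72.1]] [47 54 68]
337 163 [[558.4 226.1  60.6]] [49 57 71]
330 177 [[545.  235.4  15.7]] [89 93 94]
330 178 [[544.6 232.8  14.7]] [83 87 90]
330 179 [[544.9 233.8  11.1]] [84 90 92]
345 178 [[579.  227.7  15.7]] [86 90 91]
368 176 [[631.4 221.2  22. ]] [165 170 173]
178 176 1079.1166 [[606.9 225.6  14.4]]
177 180 1079.8439 [[599.7 227.6  12.8]]
176 185 1076.6194 [[589.8 228.7  14.8]]
175 190 1076.6809 [[580.7 230.5  13.7]]
174 195 1070.8517 [[570.4 231.   18.3]]
180 165 1074.5336 [[626.  221.   21.3]]
174 165 1075.3159 [[626.2 232.3  20.4]]
185 166 1072.8936 [[623.8 211.5  22.8]]
{'at': [318.2, 176.7], 'conf': 0.59}
```

Run:
```python
from h import *
f=np.load("2.npz")
for u in (332,337,341):
  for v in range(162,186,2): print(u,v,at_depth("side",[[u,v]],[f["sd"][v,u]]).round(0)[0].tolist(), f["s"][v,u].tolist())
im,d=eyes.capture("side"); cv2.imwrite("pics/c3.png",cv2.resize(im[130:205,290:390],(800,600),interpolation=cv2.INTER_CUBIC))
```

```text
332 162 [562.0, 315.0, 1.0] [139, 159, 172]
332 164 [560.0, 306.0, 1.0] [155, 178, 192]
332 166 [560.0, 300.0, -0.0] [114, 130, 139]
332 168 [558.0, 291.0, 0.0] [104, 119, 127]
332 170 [557.0, 283.0, 0.0] [102, 115, 124]
332 172 [556.0, 275.0, 0.0] [99, 113, 121]
332 174 [555.0, 269.0, -1.0] [154, 176, 188]
332 176 [550.0, 236.0, 17.0] [92, 99, 102]
332 178 [550.0, 238.0, 11.0] [82, 86, 89]
332 180 [549.0, 229.0, 11.0] [85, 93, 98]
332 182 [549.0, 232.0, 4.0] [82, 93, 99]
332 184 [549.0, 230.0, -1.0] [83, 95, 100]
337 162 [558.0, 224.0, 65.0] [46, 54, 68]
337 164 [558.0, 221.0, 61.0] [74, 85, 98]
337 166 [572.0, 299.0, -1.0] [109, 125, 133]
337 168 [570.0, 290.0, -0.0] [106, 121, 129]
337 170 [568.0, 277.0, 3.0] [108, 122, 130]
337 172 [569.0, 278.0, -3.0] [109, 124, 132]
337 174 [566.0, 264.0, 1.0] [160, 183, 196]
337 176 [561.0, 234.0, 18.0] [96, 102, 105]
337 178 [561.0, 231.0, 15.0] [84, 88, 89]
337 180 [562.0, 237.0, 4.0] [82, 89, 93]
337 182 [561.0, 231.0, 3.0] [83, 95, 101]
337 184 [560.0, 226.0, 1.0] [92, 106, 112]
341 162 [567.0, 225.0, 63.0] [49, 56, 70]
341 164 [568.0, 227.0, 57.0] [72, 83, 96]
341 166 [582.0, 299.0, -1.0] [90, 103, 110]
341 168 [580.0, 289.0, -0.0] [87, 98, 104]
341 170 [578.0, 279.0, 1.0] [87, 99, 106]
341 172 [577.0, 270.0, 2.0] [96, 110, 117]
341 174 [576.0, 263.0, 1.0] [135, 154, 165]
341 176 [571.0, 235.0, 16.0] [93, 99, 101]
341 178 [570.0, 230.0, 15.0] [85, 89, 91]
341 180 [571.0, 232.0, 7.0] [83, 89, 93]
341 182 [571.0, 232.0, 2.0] [80, 92, 97]
341 184 [569.0, 221.0, 5.0] [88, 100, 107]
```

View pics/c3.png

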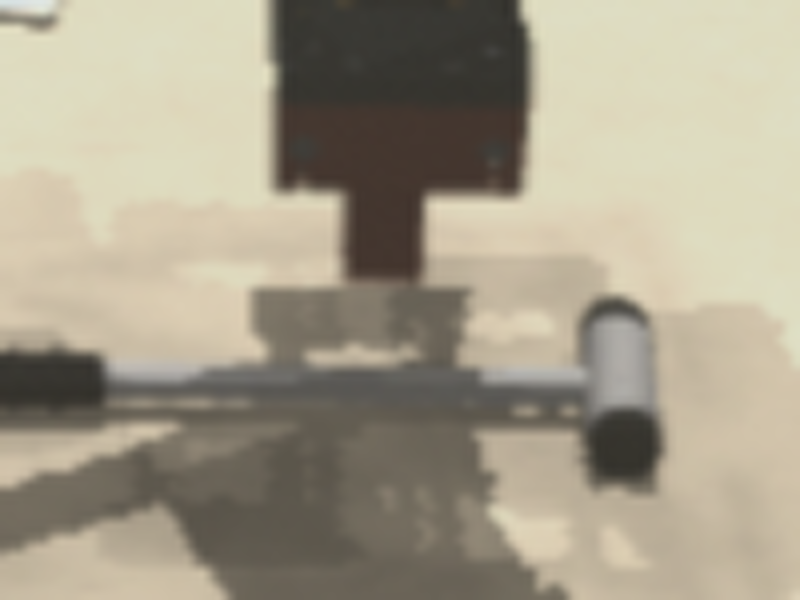

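The close-up shows the closed fingers ending at row 165, well above the shaft at row 177. Depth puts the tips at about z 57, but the reported pose implies 18. So the tool really is about 38 mm higher than it reports, and I need to know if that offset is constant.

Run:
```python
from h import *
def at_y(uv,y):
    p,R,t=ray("side",uv); d=p@R; o=-t@R; return (o+d*((y-o[1])/d[:,1])[:,None])[0].round(1)
print("now tip",at_y([[338,165]],220.5),"body",at_y([[338,153.7]],145), "TCP",observe()["ee_pos"].round(1))
im=cv2.imread("pics/side1.png"); print("col 340 rows 128-142",im[128:144,340].sum(1).tolist())
for r in (136,137,138): print(r,at_y([[340,r]],229.7-57),"(expected unbiased 126)")
P,u,v=cloud("side",np.load("2.npz")["sd"]); m=(u>=334)&(u<=341)&(v>155)&(v<165); print("finger z by row",[(r,P[m&(v==r)].mean(0).round(0).tolist()) for r in range(156,165,2)])
# FK-free check: top depth, gripper body top features
```

```text
now tip [559.9 220.5  59. ] body [545.1 145.  142.2] TCP [559.8 233.9  36.7]
col 340 rows 128-142 [179, 179, 180, 181, 182, 180, 181, 186, 192, 192, 213, 300, 425, 606, 620, 623]
136 [552.7 172.7 166.6] (expected unbiased 126)
137 [552.8 172.7 164.2] (expected unbiased 126)
138 [552.9 172.7 161.8] (expected unbiased 126)
finger z by row [(156, [559.0, 224.0, 81.0]), (158, [559.0, 225.0, 75.0]), (160, [559.0, 224.0, 70.0]), (162, [559.0, 224.0, 65.0]), (164, [559.0, 224.0, 59.0])]
```

```bash
python3 -m handwheel '[[0,0,0,0,0,0],[0,0,0,0,0,0],[0,0,0,0,0,0],[0,0,0,0,0,0],[0,0,0,0,0,0],[0,0,0,0,0,0],[0,0,0,0,0,0],[0,0,0,0,0,0],[0,0,0,0,0,0],[0,0,0,0,0,0],[0,0,0,0,0,0],[0,0,0,0,0,0]]' -1 40
```

```text
t: 6.7
ee_pos: [559.9, 233.9, 36.9]
orientation: [0.998, -0.068, -0.0, -0.0]
force: [0.2, -0.1, 0.2]
gripper_width: 87.2
gripper_force: 0.0
```

The offset is constant at about +39 mm: tips at 163 against 126 expected, and at 58 against 18. I'll lower by 46 mm with the fingers open and measure the tips again.

```bash
python3 -m handwheel '[[0,0,-15,0,0,0],[0,0,-28,0,0,0],[0,0,-36,0,0,0],[0,0,-42,0,0,0],[0,0,-46,0,0,0],[0,0,-46,0,0,0],[0,0,-46,0,0,0]]'
python3 - <<'E'
from h import *
im,d=eyes.capture("side"); np.savez("3.npz",s=im,sd=d); cv2.imwrite("pics/c4.png",cv2.resize(im[130:205,290:390],(800,600),interpolation=cv2.INTER_CUBIC))
P,u,v=cloud("side",d); m=(u>=334)&(u<=341)
for r in range(166,196,2): print(r,P[m&(v==r)].mean(0).round(0).tolist(),P[m&(v==r)].std(0).round(0).tolist())
E
```

```text
t: 7.4
ee_pos: [560.1, 234.0, -8.9]
orientation: [0.998, -0.068, 0.0, -0.0]
force: [-0.5, -0.5, -0.2]
gripper_width: 87.9
gripper_force: 0.0
166 [547.0, 153.0, 105.0] [5.0, 2.0, 1.0]
168 [547.0, 153.0, 100.0] [5.0, 2.0, 1.0]
170 [547.0, 153.0, 95.0] [5.0, 2.0, 1.0]
172 [551.0, 176.0, 73.0] [5.0, 2.0, 1.0]
174 [552.0, 176.0, 67.0] [5.0, 2.0, 1.0]
176 [552.0, 177.0, 61.0] [5.0, 1.0, 1.0]
178 [552.0, 179.0, 54.0] [5.0, 2.0, 1.0]
180 [552.0, 177.0, 50.0] [5.0, 2.0, 1.0]
182 [553.0, 179.0, 43.0] [5.0, 2.0, 1.0]
184 [553.0, 179.0, 37.0] [5.0, 2.0, 1.0]
186 [554.0, 180.0, 31.0] [5.0, 2.0, 2.0]
188 [554.0, 181.0, 24.0] [5.0, 2.0, 2.0]
190 [554.0, 181.0, 19.0] [5.0, 2.0, 1.0]
192 [554.0, 181.0, 13.0] [5.0, 2.0, 2.0]
194 [556.0, 190.0, 0.0] [5.0, 3.0, 2.0]
```

View pics/c4.png

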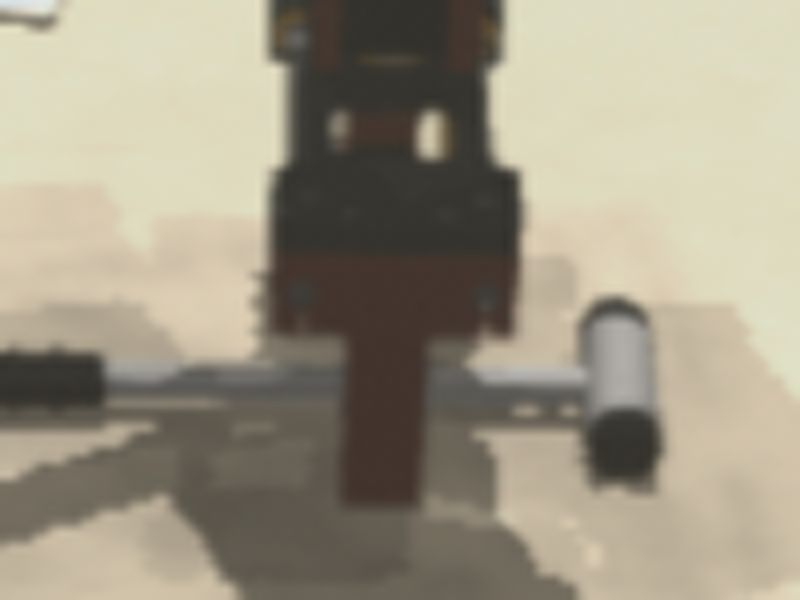

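The near finger's tip is now at about row 193, which is z 10, and the fingers straddle the shaft. I'll go 5 mm lower and close.

```bash
python3 -m handwheel '[[0,0,-3,0,0,0],[0,0,-5,0,0,0],[0,0,-5,0,0,0]]' && python3 -m handwheel '[[0,0,0,0,0,0],[0,0,0,0,0,0],[0,0,0,0,0,0],[0,0,0,0,0,0],[0,0,0,0,0,0],[0,0,0,0,0,0],[0,0,0,0,0,0],[0,0,0,0,0,0],[0,0,0,0,0,0],[0,0,0,0,0,0],[0,0,0,0,0,0],[0,0,0,0,0,0]]' 1 40 && python3 -m handwheel '[[0,0,0,0,0,0],[0,0,0,0,0,0],[0,0,0,0,0,0]]'
```

```text
t: 7.75
ee_pos: [559.7, 233.9, -14.3]
orientation: [0.998, -0.068, -0.0, 0.0]
force: [-1.4, 0.9, -0.5]
gripper_width: 87.9
gripper_force: 0.0
t: 8.95
ee_pos: [560.0, 234.0, -14.1]
orientation: [0.998, -0.068, 0.0, -0.0]
force: [0.4, 1.5, -0.9]
gripper_width: 8.6
gripper_force: 40.0
t: 9.25
ee_pos: [560.0, 234.0, -14.1]
orientation: [0.998, -0.068, 0.0, -0.0]
force: [-0.4, 0.8, -0.7]
gripper_width: 8.3
gripper_force: 40.0
```

Gripped: width is about 9 mm and force 40 N. Next is a gentle lift.

```bash
python3 -m handwheel '[[0,0,3,0,0,0],[0,0,8,0,0,0],[0,0,16,0,0,0],[0,0,28,0,0,0],[0,0,42,0,0,0],[0,0,58,0,0,0],[0,0,74,0,0,0],[0,0,90,0,0,0],[0,0,102,0,0,0],[0,0,108,0,0,0],[0,0,110,0,0,0],[0,0,110,0,0,0]]'
python3 - <<'E'
from h import *
o=observe();print(o['force'],o['ft_torque'])
im,d=eyes.capture("side"); np.savez("4.npz",s=im,sd=d); cv2.imwrite("pics/c5.png",cv2.resize(im[80:260,220:420],(660,594),interpolation=cv2.INTER_CUBIC))
E
```

```text
t: 10.45
ee_pos: [559.8, 233.9, 96.0]
orientation: [0.998, -0.068, 0.0, -0.0]
force: [-1.0, -0.8, -1.3]
gripper_width: 8.4
gripper_force: 40.0
[-1.02832193 -0.82433485 -1.32030559] [0.04800402 0.03821625 0.00369008]
```

View pics/c5.png

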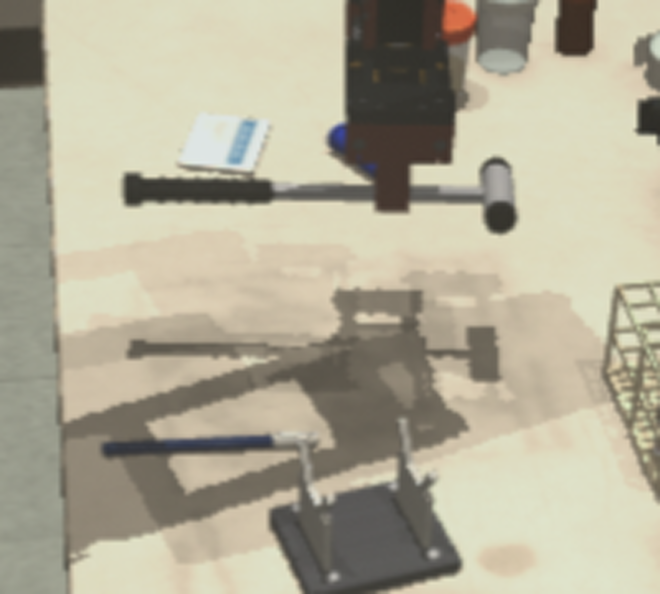

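The side view shows the hammer lifted and level, with head at about (371,139) and tail at about (260,137). The torque is near zero. I'll carry it over the stand and turn it +19.2°.

```bash
python3 -m handwheel '[[-3,-12,0,0,0,1],[-8,-34,0,0,0,3],[-14,-60,0,0,0,5.5],[-20,-88,0,0,0,8],[-26,-116,0,0,0,10.5],[-33,-144,0,0,0,13],[-39,-170,0,0,0,15.4],[-44,-192,0,0,0,17.4],[-47,-206,0,0,0,18.7],[-48.5,-212,0,0,0,19.2],[-48.5,-212,0,0,0,19.2],[-48.5,-212,0,0,0,19.2]]'
python3 - <<'E'
from h import *
o=observe();print(o['force'],o['ft_torque'])
a,d=eyes.capture("side"); b,e=eyes.capture("top"); np.savez("5.npz",s=a,sd=d,t=b,td=e)
c=np.zeros((450,800,3),np.uint8)
c[:,:400]=cv2.resize(a[130:310,250:410],(400,450),interpolation=cv2.INTER_CUBIC);c[:,400:]=cv2.resize(b[120:300,210:370],(400,450),interpolation=cv2.INTER_CUBIC);cv2.imwrite("pics/c6.png",c)
E
```

```text
t: 11.7
ee_pos: [511.4, 22.4, 95.7]
orientation: [0.995, 0.099, -0.0, -0.0]
force: [0.4, 0.7, -0.9]
gripper_width: 8.5
gripper_force: 40.0
[ 0.35297408  0.74746096 -0.92232197] [ 0.00202784  0.03546667 -0.00778604]
```

View pics/c6.png

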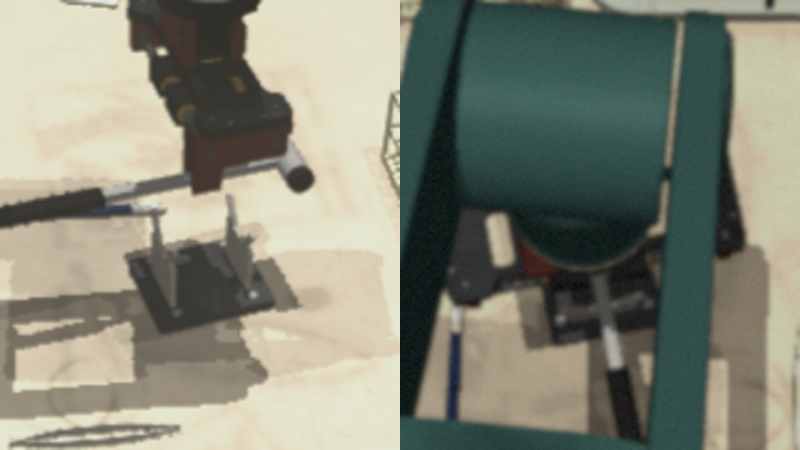

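The top view shows the shaft crossing above the near fork at about (291,239). The side view shows the hammer level above both forks. I'll check its lateral position against the fork line.

Run:
```python
from h import *
f=np.load("5.npz"); P,u,v=cloud("top",f["td"])
m=(u>270)&(u<315)&(v>228)&(v<300)&(P[:,2]>100)&(P[:,2]<150); Q=P[m]; m2=Q[:,0]<495; Q=Q[m2]
l=cv2.fitLine(Q[:,:2].astype(np.float32),cv2.DIST_HUBER,0,.01,.01).ravel(); l[:2]*=np.sign(l[0])
print(len(Q),"z",np.median(Q[:,2]),"angle",np.degrees(np.arctan2(l[1],l[0])),"y at x=479.7",l[3]+(479.7-l[2])*l[1]/l[0],"y at 511.5",l[3]+(511.5-l[2])*l[1]/l[0],"xrange",Q[:,0].min(),Q[:,0].max())
P,u,v=cloud("side",f["sd"]); m=(P[:,2]>95)&(P[:,2]<140)&(abs(P[:,1]-21.7-(P[:,0]-511.5)*.2)<14); 
for a,b in((330,370),(390,430),(450,480),(545,562),(570,595)):
    k=m&(P[:,0]>a)&(P[:,0]<b); print(a,b,k.sum(),np.median(P[k],0).round(1))
# head centre
k=(P[:,2]>95)&(P[:,2]<140)&(P[:,0]>560)&(P[:,0]<610)&(P[:,1]<30)&(P[:,1]>-15); print("head front",P[k].mean(0),P[k][:,0].min(),P[k][:,0].max())
```

```text
504 z 126.34861121766468 angle 11.634177 y at x=479.7 14.675161 y at 511.5 21.22253 xrange 383.1203597490353 492.72247794180504
330 370 183 [351.3 -16.  126.6]
390 430 192 [409.8  -4.  126.2]
450 480 94 [465.3   9.5 124.4]
545 562 36 [553.9  26.1 123.1]
570 595 59 [580.5  27.8 129.6]
head front [581.00839532  13.34793469 125.61517563] 560.6445900488585 596.748348930138
```

The alignment is within 1 mm of the fork line and 0.2° in angle, and the balance point is within 2 mm of the stand's middle. I'm lowering it slowly.

```bash
python3 -m handwheel '[[0,0,-8,0,0,0],[0,0,-20,0,0,0],[0,0,-32,0,0,0],[0,0,-44,0,0,0],[0,0,-52,0,0,0],[0,0,-57,0,0,0],[0,0,-60,0,0,0],[0,0,-61.5,0,0,0],[0,0,-61.5,0,0,0]]' && python3 -m handwheel '[[0,0,-1,0,0,0],[0,0,-2,0,0,0],[0,0,-2,0,0,0]]'
```

```text
t: 12.7
ee_pos: [511.6, 21.9, 34.5]
orientation: [0.995, 0.099, 0.0, -0.0]
force: [0.6, -0.1, -2.6]
gripper_width: 8.8
gripper_force: 40.0
t: 13.0
ee_pos: [511.6, 21.9, 32.6]
orientation: [0.995, 0.099, 0.0, -0.0]
force: [0.5, -0.5, -1.8]
gripper_width: 8.5
gripper_force: 40.0
```

```bash
python3 -m handwheel '[[0,0,-0.5,0,0,0],[0,0,-1,0,0,0],[0,0,-1,0,0,0]]' && python3 -m handwheel '[[0,0,-0.5,0,0,0],[0,0,-1,0,0,0],[0,0,-1,0,0,0]]'
python3 - <<'E'
from h import *
a,d=eyes.capture("side"); np.savez("6.npz",s=a,sd=d)
P,u,v=cloud("side",d); m=(P[:,2]>40)&(P[:,2]<80)&(abs(P[:,1]-21.7-(P[:,0]-511.5)*.2)<14)
for a,b in((330,370),(390,430),(450,475),(550,562),(570,595)):
    k=m&(P[:,0]>a)&(P[:,0]<b); print(a,b,k.sum(),np.median(P[k],0).round(1))
E
```

```text
t: 13.3
ee_pos: [511.5, 21.9, 31.4]
orientation: [0.995, 0.099, 0.0, -0.0]
force: [0.4, 0.3, -2.6]
gripper_width: 8.6
gripper_force: 40.0
t: 13.6
ee_pos: [511.5, 21.9, 31.3]
orientation: [0.995, 0.099, 0.0, 0.0]
force: [-3.5, -0.6, 10.3]
gripper_width: 8.6
gripper_force: 40.0
330 370 175 [351.4 -15.9  61.8]
390 430 177 [409.7  -4.5  61.6]
450 475 73 [462.9   8.3  59.7]
550 562 6 [558.5  25.8  56.2]
570 595 37 [581.8  28.2  66. ]
```

It has seated: contact force is 10 N at the expected height. I'll ease off 0.5 mm and release.

```bash
python3 -m handwheel '[[0,0,0.5,0,0,0],[0,0,0.5,0,0,0]]' - 10 && python3 -m handwheel '[[0,0,0,0,0,0],[0,0,0,0,0,0],[0,0,0,0,0,0],[0,0,0,0,0,0],[0,0,0,0,0,0],[0,0,0,0,0,0],[0,0,0,0,0,0],[0,0,0,0,0,0],[0,0,0,0,0,0],[0,0,0,0,0,0]]' -1 && python3 -m handwheel '[[0,0,3,0,0,0],[0,0,8,0,0,0],[0,0,16,0,0,0],[0,0,30,0,0,0],[0,0,50,0,0,0],[0,0,75,0,0,0],[0,0,100,0,0,0],[0,0,120,0,0,0],[0,0,130,0,0,0],[0,0,130,0,0,0]]'
python3 - <<'E'
from h import *
a,d=eyes.capture("side"); P,u,v=cloud("side",d); m=(P[:,2]>40)&(P[:,2]<80)&(abs(P[:,1]-21.7-(P[:,0]-511.5)*.2)<14)
for x,y in((330,370),(390,430),(450,475),(490,530),(550,562),(570,595)):
    k=m&(P[:,0]>x)&(P[:,0]<y); print(x,y,k.sum(),np.median(P[k],0).round(1))
print(eyes.boxes_of("hammer_disc","side")[:1])
cv2.imwrite("pics/c7.png",cv2.resize(a[80:400,220:440],(412,600),interpolation=cv2.INTER_CUBIC))
E
```

```text
t: 13.85
ee_pos: [511.6, 22.0, 31.3]
orientation: [0.995, 0.099, 0.0, -0.0]
force: [-2.1, 0.5, 5.4]
gripper_width: 8.9
gripper_force: 10.0
t: 14.85
ee_pos: [511.5, 21.9, 30.9]
orientation: [0.995, 0.099, 0.0, -0.0]
force: [-0.3, -0.3, -0.3]
gripper_width: 84.9
gripper_force: 0.0
t: 15.85
ee_pos: [512.6, 21.9, 162.6]
orientation: [0.995, 0.099, 0.002, 0.0]
force: [-0.5, 0.0, -0.6]
gripper_width: 87.5
gripper_force: 0.0
330 370 175 [351.5 -16.2  61.9]
390 430 178 [409.8  -4.   61.5]
450 475 71 [462.8   8.2  60.6]
490 530 113 [510.4  18.7  60. ]
550 562 30 [556.6  27.   61. ]
570 595 88 [576.3  33.3  66. ]
[{'at': [340.0, 359.9], 'conf': 0.93}]
```

View pics/c7.png

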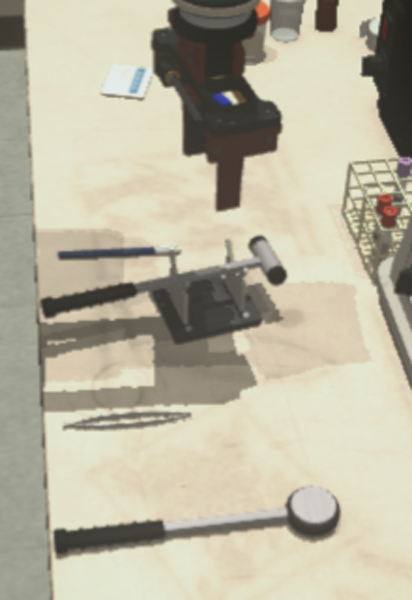

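The picture shows the shaft in both forks, with the head at about (268,258) and tail at (45,307). Depth puts the shaft level at z 60–61 across its length, the gripper is clear above, and the disc hammer hasn't moved. I'm handing it in.

```bash
python3 -c "
from h import *
print(sign_off())"
```

```text
the job is handed in; nothing more can be done
None
```

The T-headed hammer rests level in both forks of the stand, gripped near its balance point for the move after a first grasp that closed on air, the disc hammer is where it lay, and the job is handed in (no verdict was returned).

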